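# Hang the slotted check weight on the load pin

## Task

Pick up the brass check weight by its blue grip and hang it on the load pin of the check stand: slide the strap's slot sideways over the pin, behind the brass head, and let the weight down until the pin sits home in the seat at the closed end of the slot. The pin belongs to a delicate sprung gauge, clamped at a height nobody has noted, so feel for it gently and never strain it with more than 10 newtons. Leave the weight hanging plumb and still, let go of it, and do not disturb the other things on the bench.

Things in the scene. Friction and masses are not known exactly. Their poses are not given: they have to be found in the camera images.
- weight_grip (a point): Centre of the blue grip bar on top of the loose brass check weight (0.3 to 0.55 kg). z up, y across the strap in its plane, x normal to the strap. The bar is 12 mm thick (x), 40 wide (y), 26 high; its centre is 149 mm above the weight's underside. Under it a strap 5 mm thick (x), y -22 to +22, rises from a brass slab 30 x 60 x 30 mm (x, y, z) that stands on the table.
- weight_seat (a point): Where the pin's centre lies when home in the seat: on the weight's centre line, 49 mm below the grip bar's centre, 100 above the underside. Axes as the grip's. Relative to this point the slot, 11 mm high (z -15 to -4), runs from its closed end at y -6 to its mouth on the +y side at y +22; over y -6 to +6 it is cut up 8 mm further (to z +4): that is the seat.
- weight_lip (a point): Tip of the lip's underside, y +40 and z -4 mm from the seat point. The lip (14 mm high, 5 mm thick) continues the slot's upper edge beyond the mouth (y +22 to +40), so it can be laid on the pin from above and then slid along it; the slot's lower edge ends at y +22. Axes as the grip's.
- stand: Fixed check stand. Origin on the table below the root of the load pin; z up, x along the pin outward, y to its left. Foot plate 10 mm thick, x -100 to +30, y +-55 mm. Column 30 mm thick at x -50. The carriage from which the pin sticks out (x -70 to 0, 34 mm wide) reaches 13 mm above the pin's axis.
- pin_line (a point): Fixed point on the stand at x +8 mm, y 0, 139 mm above the table: middle of the free length of the pin at its MEAN height. The true pin axis is clamped 0 to 17 mm above or below this point, each time differently, and is not measured. Axes as the stand's. The strap's middle belongs here.
- pin_head (a point): Fixed point on the stand at x +18 mm, y 0, 139 mm high (mean height too): the pin's brass head, 18 mm wide, 4 thick, too big for the slot. The pin is 8 mm thick and level, 16 mm free. It gives up and down by a spring of 8 N/mm (4 mm at most), rigid sideways. The strap, parallel to the stand's y, comes from the stand's -y side, moving to +y.
- eye_weight_top (a point): A bystander: steel weight with a plain eye, 78 mm high; this point is 39 mm above its underside. Not to be moved.
- disc_top (a point): A bystander: brass disc weight 48 mm wide, 22 mm high; its centre. Not to be moved.
- chip_box_mid (a point): A bystander: pink flat chip box 75 x 110 x 22 mm; its centre. Not to be moved.
- spool_mid (a point): A bystander: gold wire spool 56 mm wide, 26 mm high; its centre. Not to be moved.
- driver_grip (a point): A bystander: screwdriver lying on the table; its handle. Not to be moved.
- solvent_mid (a point): A bystander: white bottle 60 mm wide, 130 mm high; its centre. Not to be moved.
- dish_mid (a point): A bystander: steel dish 80 mm wide, 18 mm high; its middle. Not to be moved.
Not all that is in view belongs to the job. Leave any orange look-alike of the part that bears weight_grip alone. Leave any orange look-alike of the stand alone.

How it is judged:
By the outcome, as a careful person would: the job done as asked, in the order asked, and still so for the second after the job is handed in, with the robot touching nothing.
It also fails if it takes over 72 s, if anything falls off the work surface, if the arm or the gripper's body presses on something with over 40 N, if the wrist force passes 120 N, or if a joint passes its speed limit or range.

## Robot

A 6-joint arm with a two-finger parallel gripper is mounted at the origin on the work surface. World frame = base frame: x ahead of the robot, y to its left, z up, the work surface at z = 0. Lengths are in mm, angles in rad, forces in N, time in s.
With the tool pointing down it reaches from about 350 to 775 mm from the base axis. Payload 7.3 kg.
Tool frame: the origin (TCP) lies at the very end of the fingers, on their centre line; the grasp point (between the pads) lies 19 mm behind it (bot.grip_point_offset is the distance from the TCP to the grasp point, in mm); z points along the fingers, y is the line along which they close (so a half turn about z gives the same grasp; the last joint's range is limited). The gripper opens to 92 mm and grips with 3 to 60 N. Pads are 19 mm wide; open, the fingers measure 130 mm over their backs; the gripper's body (75 mm by 190 mm) begins 47 mm behind the grasp point.
Start: joints at [1.043, 0.342, 1.524, -0, 1.275, -0.146], TCP at [195.598, 487.223, 226.741] pointing down, gripper open.
Joint ranges: [-2.53, 2.53], [-0.77, 2.02], [0.04, 2.7], [-1, 4.14], [0.28, 2.66], [-3.11, 3.11]. Speed limits (rad/s): [2.57, 2.57, 3.14, 3.14, 3.14, 3.14].

## Interface

Orientations are given as [roll, pitch, yaw] about the fixed x, y, z axes, in that order (R = Rz(yaw) Ry(pitch) Rx(roll)).
In Python, from plant import bot gives the robot as it stands. The module is installed in compiled form; this text tells all that it offers.
- The arm moves only by the shell command python3 -m jog 'ROWS' [OPENING]. ROWS is JSON, a list of rows, each a list of 6 numbers: the shift along the tool's x, y, z in mm, then the turn, a rotation vector about the tool's x, y, z in rad. In form: [[dx, dy, dz, rx, ry, rz], ...]. A call has 1 to 12 rows; each row shifts and turns the commanded pose from where the row before left it, along the tool's axes as they then stand; what a row does not reach is not made up. A row lasts 1/10 s, in which the tool goes at most 50 mm and 8.59 degrees, less where a joint would pass 70% of its speed; a pose out of reach is approached as far as the arm can. A call with a gripper value outside its range is refused whole. OPENING is the opening in per cent of the stroke, from 0 (shut) to 100 (fully open), set as the call begins (- or left out, the last holds). The fingers move at their own pace and stop on an object; the grip force is fixed at half the most. Time passes only in rows, so rows that do not move let the fingers close. It gives the time, the measured TCP pose, the force, the opening and the grip force at its end, in the units of the state.
- bot.get_obs(): the state, without advancing time (a new reading comes with each control period).
- bot.capture(name): name is "side" or "top"; returns the picture (480x640x3 uint8, red, green, blue); there is no depth.
- bot.camera_model(name): a dict with "fx", "fy", "cx", "cy" (pixels), "position" and "orientation" of the camera in the world. Camera axes: x right, y down, z forward; pixel columns grow to the right and rows downward; lengths in mm; the calibration is good to about 2 mm. A picture is of the moment at which its call begins. camera_model takes no time and is no camera call.
- bot.close_job(): hands the job in; it is judged then, once.
Trained networks look in the newest picture that a camera, given by its name, has taken for a name from the list of things; names that differ only in an ending like _2 or _b are one class to them, and where a whole thing is asked for, a point or a joint stands for the part that bears it (a point fixed in the world has none). Each returns a list of dicts, best first, with "p" (0 to 1); they miss things now and then, are a little off and sometimes report something else, mostly with a low value. They report only what shows in the picture. A call takes as long as a camera call. They do not tell look-alikes from the thing itself.
- bot.outline_of(target, camera): "mask" (480x640 bool, what is visible of it) and "pixel" ([column, row] in pixels, amid what is visible of it).
The state is a dict: "time": time; "joint_positions": joint angles; "dq": joint speeds; "tau": joint torques, N m; "tool_pos": TCP position; "tcp_rot": TCP orientation; "contact_force": force on the tool from outside, world axes, zero at the start; "moment": the same for the moment, N m; "grip_width": finger opening in mm; "finger_force": force on a finger pad.
Only numpy, scipy, OpenCV 4.12 (cv2) and the standard library are available. Lean on these libraries where they do the work, as an engineer would, in place of code of your own. Each camera call takes 0.05 s, during which the arm holds its last target. There are 200 camera calls.

## Working session

There is one attempt and no reset: what is moved stays moved. The work goes in short steps, Python scripts to look and compute and a shell command to move; the robot and the scene stay as the last step left them, time stands still between calls to the robot, and variables do not carry over. Pictures are saved under pics/ and viewed, at most 10 in all, crops included, and the job is handed in when it is done.

```bash
mkdir -p pics; cat > h.py <<'E'
from plant import bot
import numpy as np, cv2
from scipy.spatial.transform import Rotation as Rn
def cam(n):
    m=bot.camera_model(n); o=np.array(m['orientation'],float)
    R=o if o.shape==(3,3) else Rn.from_euler('xyz',o).as_matrix()
    return m,R,np.array(m['position'],float)
def ray(n,px):
    m,R,p=cam(n); d=R@np.array([(px[0]-m['cx'])/m['fx'],(px[1]-m['cy'])/m['fy'],1]); return p,d
def atz(n,px,z):
    p,d=ray(n,px); return p+d*(z-p[2])/d[2]
def proj(n,P):
    m,R,p=cam(n); c=R.T@(np.array(P,float)-p); return [m['fx']*c[0]/c[2]+m['cx'],m['fy']*c[1]/c[2]+m['cy']]
def tri(a,b):
    (p,d),(q,e)=ray('top',a),ray('side',b); t=np.linalg.lstsq(np.c_[d,-e],q-p,rcond=None)[0]
    A,B=p+d*t[0],q+e*t[1]; return (A+B)/2,np.linalg.norm(A-B)
E
python3 - <<'E'
from h import *
np.set_printoptions(precision=1,suppress=True)
ims=[]
for n in('top','side'):
    print(n,bot.camera_model(n)); im=bot.capture(n); cv2.imwrite(f'pics/{n}0.png',im[:,:,::-1])
    for t in ['weight_grip','weight_lip','stand','pin_head','solvent_mid','disc_top','dish_mid']:
        for d in bot.outline_of(t,n)[:3]: print(n,t,round(d['p'],2),d['pixel'],d['mask'].sum())
print(bot.get_obs())
E
```

```text
top {'fx': 556.9818043766568, 'fy': 556.9818043766568, 'cx': 326.2927278015233, 'cy': 234.89116458887403, 'position': array([ 453.4,  -41.6, 1370.2]), 'orientation': array([-3. ,  0. , -1.6])}
top weight_grip 0.95 [410.5, 230.0] 429
top weight_grip 0.71 [419.4, 275.0] 517
top weight_grip 0.58 [521.3, 315.2] 596
top weight_lip 0.73 [407.0, 228.3] 409
top weight_lip 0.67 [416.1, 277.0] 459
top stand 0.8 [233.1, 264.8] 2530
top stand 0.69 [242.4, 353.1] 2390
top pin_head 0.72 [234.4, 262.5] 2363
top pin_head 0.66 [243.5, 350.9] 2565
top solvent_mid 0.89 [522.9, 208.3] 820
top solvent_mid 0.49 [133.1, 223.3] 477
top disc_top 0.72 [312.4, 155.7] 296
top dish_mid 0.89 [236.0, 169.9] 758
top dish_mid 0.72 [313.9, 158.1] 319
side {'fx': 511.0336500988844, 'fy': 511.0336500988844, 'cx': 318.5507567714836, 'cy': 242.72870117413385, 'position': array([ 110.3, -733.5,  998.7]), 'orientation': array([-2.4,  0. , -0.6])}
side weight_grip 0.71 [374.4, 307.5] 1013
side weight_lip 0.86 [338.3, 332.6] 829
side weight_lip 0.81 [378.5, 304.4] 1057
side weight_lip 0.61 [250.5, 225.1] 2008
side stand 0.72 [250.1, 225.8] 2036
side stand 0.59 [184.7, 264.1] 2379
side pin_head 0.89 [183.0, 262.5] 2361
side pin_head 0.87 [250.7, 220.3] 2093
side solvent_mid 0.87 [480.0, 391.2] 1412
side disc_top 0.61 [374.4, 230.6] 243
side disc_top 0.31 [480.0, 390.1] 1360
side disc_top 0.25 [378.7, 303.1] 949
side dish_mid 0.58 [325.8, 193.6] 331
{'time': 0.8, 'joint_positions': array([ 1. ,  0.3,  1.5,  0. ,  1.3, -0.1]), 'dq': array([-0.,  0., -0., -0., -0.,  0.]), 'tau': array([ -0. , -43.1, -24.4,   0.1,   0. ,  -0. ]), 'tool_pos': array([195.6, 487.2, 226.8]), 'tcp_rot': array([ 3.1, -0. ,  2.8]), 'contact_force': array([-0.3, -0.3,  0.9]), 'moment': array([-0.,  0., -0.]), 'finger_force': 0.0, 'grip_width': 91.83687750612941}
```

View pics/top0.png

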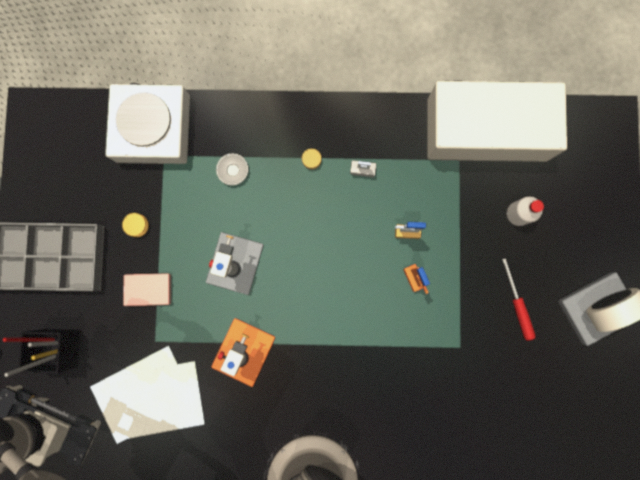

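View pics/side0.png

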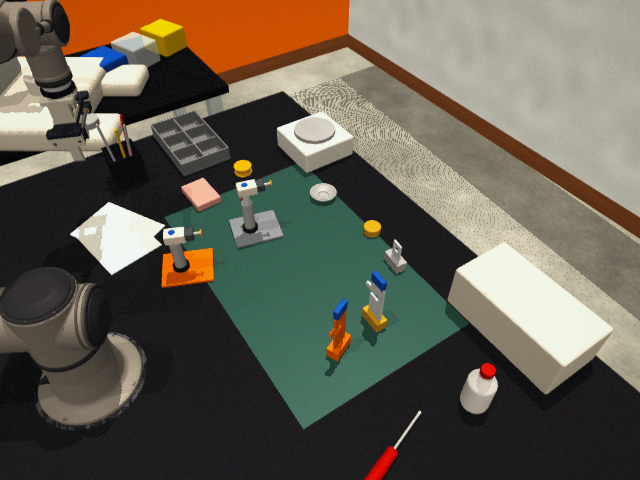

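The candidates for the weight are the brass/steel one with the blue bar (top 410,230; side 376,300) and the all-orange one (top 419,278; side 338,330). For the stand they are the grey one (top 234,263; side 255,212) and the orange one (top 243,353). The brass and grey ones fit; I'll confirm with an enlarged crop.

```bash
python3 - <<'E'
from h import *
t=cv2.imread('pics/top0.png'); s=cv2.imread('pics/side0.png')
def c(im,x,y,w,h): return cv2.resize(im[y:y+h,x:x+w],(400,300),interpolation=cv2.INTER_CUBIC)
m=np.vstack([np.hstack([c(t,385,205,60,45),c(s,325,262,100,75)]),np.hstack([c(t,195,222,80,60),c(s,215,165,80,60)])])
cv2.imwrite('pics/crop1.png',m)
print(bot.camera_model('top')['orientation'],bot.camera_model('side')['orientation'])
E
```

```text
[-3.04527636  0.01089726 -1.551356  ] [-2.38135764  0.00500514 -0.58418408]
```

View pics/crop1.png

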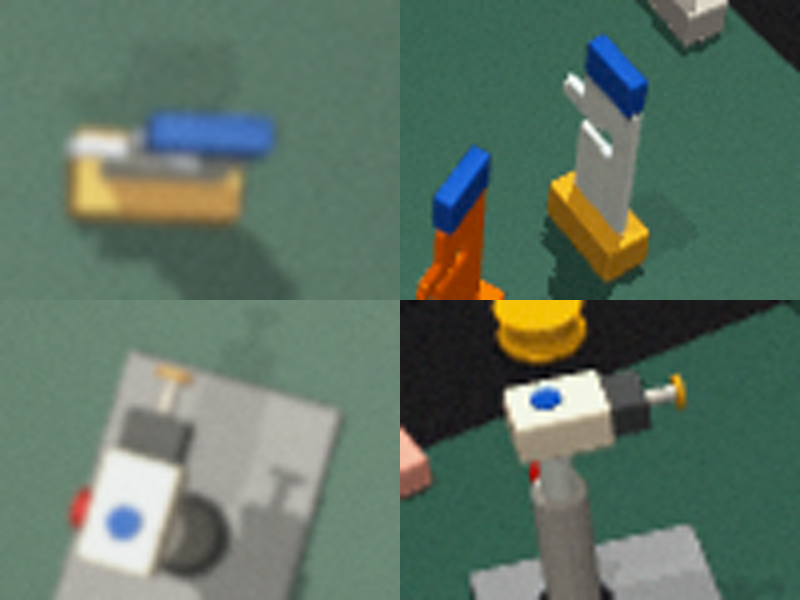

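Crop confirms: steel strap and brass slab with blue bar, lip pointing image-left (world +y); grey stand's pin points image-up (world +x). So the weight already faces nearly the right way. Next I'll fit poses.

```bash
cat >> h.py <<'E'
from scipy.optimize import minimize
def hull(n,x,y,yaw,box):
    x0,x1,y0,y1,z0,z1=box; c,s=np.cos(yaw),np.sin(yaw)
    P=[proj(n,[x+c*a-s*b,y+s*a+c*b,z]) for a in(x0,x1) for b in(y0,y1) for z in(z0,z1)]
    P=np.array(P); return cv2.convexHull(P.astype(np.float32)).reshape(-1,2)
def fit(masks,box,g,S=4):
    # masks: {cam: (bool)} ; maximise IoU on a supersampled crop
    T={}
    for n,m in masks.items():
        ys,xs=np.nonzero(m); o=np.array([xs.min()-8,ys.min()-8]); w=np.array([xs.max()+9,ys.max()+9])-o
        T[n]=(o,w*S,cv2.resize(m[o[1]:o[1]+w[1],o[0]:o[0]+w[0]].astype(np.float32),None,fx=S,fy=S,interpolation=cv2.INTER_LINEAR)>.5)
    def f(p):
        e=0
        for n,(o,w,M) in T.items():
            H=((hull(n,*p,box)-o+.5)*S-.5); I=np.zeros((w[1],w[0]),np.uint8); cv2.fillConvexPoly(I,np.round(H*16).astype(int),1,shift=4)
            I=I>0; e+=1-(I&M).sum()/(I|M).sum()
        return e
    r=minimize(f,g,method='Nelder-Mead',options=dict(initial_simplex=np.array(g)+np.array([[0,0,0],[8,0,0],[0,8,0],[0,0,.2]]),xatol=.05,fatol=1e-4))
    return r.x,r.fun/len(T)
def blue(im,c,r=25):
    h=cv2.cvtColor(im,cv2.COLOR_RGB2HSV); m=(h[:,:,0]>105)&(h[:,:,0]<125)&(h[:,:,1]>150)&(h[:,:,2]>60)
    k=np.zeros(m.shape,bool); k[int(c[1])-r:int(c[1])+r,int(c[0])-r:int(c[0])+r]=1; return m&k
E
python3 - <<'E'
from h import *
np.set_printoptions(precision=2,suppress=True)
im={n:cv2.imread(f'pics/{n}0.png')[:,:,::-1] for n in('top','side')}
m={'top':blue(im['top'],(416,226),14),'side':blue(im['side'],(378,281),15)}
print({n:k.sum() for n,k in m.items()})
bx=(-6,6,-20,20,136,162)
g=atz('top',(416,226),149); print(g)
for ns in(['top'],['side'],['top','side']): print('bar',ns,fit({n:m[n] for n in ns},bx,[g[0],g[1],0.]))
# yellow head
H={}
for n,(c,r) in {'top':((229.5,238),8),'side':((269,184),9)}.items():
    h=cv2.cvtColor(np.ascontiguousarray(im[n]),cv2.COLOR_RGB2HSV); k=(h[:,:,0]>12)&(h[:,:,0]<32)&(h[:,:,1]>90)
    z=np.zeros(k.shape,bool); z[int(c[1])-r:int(c[1])+r,int(c[0])-r:int(c[0])+r]=1; ys,xs=np.nonzero(k&z); H[n]=(xs.mean(),ys.mean()); print(n,len(xs),H[n],xs.min(),xs.max(),ys.min(),ys.max())
print('head',tri(H['top'],H['side']))
# foot plate corners from crop (top view), z=10
f=lambda x,y:(195+x/5-.4,222+(y-300)/5-.4)
A,B=[atz('top',f(*q),10) for q in((131,352),(341,410))]
print('foot far edge',A,B,np.linalg.norm(A-B),'yaw',np.arctan2(-(B-A)[1],-(B-A)[0])-np.pi/2)
# white box & dark tip edges
C,D=[atz('top',f(*q),150) for q in((108,450),(184,462))]
print('carr', C,D,np.linalg.norm(C-D),np.arctan2((C-D)[1],(C-D)[0])-np.pi/2)
E
```

```text
{'top': np.int64(76), 'side': np.int64(175)}
[ 594.38 -223.19  149.  ]
bar ['top'] (array([ 596.72, -224.5 ,    0.15]), np.float64(0.4405367885238316))
bar ['side'] (array([ 597.85, -221.1 ,   -0.14]), np.float64(0.16371282667467713))
bar ['top', 'side'] (array([ 597.47, -221.94,   -0.13]), np.float64(0.31409566500384567))
top 9 (np.float64(229.66666666666666), np.float64(236.44444444444446)) 227 232 236 237
side 15 (np.float64(270.26666666666665), np.float64(182.86666666666667)) 269 271 180 186
head (array([563.8 , 186.16, 152.88]), np.float64(0.9636773444837198))
foot far edge [586.85 235.39  10.  ] [560.15 131.08  10.  ] 107.67079921766909 yaw -0.25054241786306597
carr [529.61 215.38 150.  ] [524.96 181.7  150.  ] 34.00100123886276 -0.1373341032744575
```

```bash
python3 - <<'E'
from h import *
np.set_printoptions(precision=2,suppress=True)
im={n:np.ascontiguousarray(cv2.imread(f'pics/{n}0.png')[:,:,::-1]) for n in('top','side')}
def bl(n,c,r):
    I=im[n].astype(int); m=(I[:,:,2]-I[:,:,0]>35)&(I[:,:,2]-I[:,:,1]>20); k=np.zeros(m.shape,bool); k[c[1]-r:c[1]+r,c[0]-r:c[0]+r]=1; return m&k
m={'top':bl('top',(416,226),14),'side':bl('side',(378,281),15)}
print({n:k.sum() for n,k in m.items()})
for ns in(['top'],['side'],['top','side']): print('bar',ns,fit({n:m[n] for n in ns},(-6,6,-20,20,136,162),[597,-222,-.05]))
# foot: grey, low saturation, in window; hull fit
h=cv2.cvtColor(im['top'],cv2.COLOR_RGB2HSV); sub=h[222:300,195:275]
k=np.zeros((480,640),np.uint8); k[228:298,200:268]=(h[228:298,200:268,1]<60)
n,l,st,_=cv2.connectedComponentsWithStats(k); i=1+st[1:,4].argmax(); M=l==i
cnt=max(cv2.findContours(M.astype(np.uint8),0,1)[0],key=cv2.contourArea); print(st[i],cv2.minAreaRect(cnt))
# robust plate edges: far & right edges
pts=cnt.reshape(-1,2)
r=[xs.max() for ys,xs in [(y,pts[pts[:,1]==y][:,0]) for y in range(246,292)] if len(xs)]
ry=[y for y in range(246,292) if (pts[:,1]==y).any()]
P=np.array([atz('top',q,10)[:2] for q in zip(r,ry)]); v=cv2.fitLine(P.astype(np.float32),cv2.DIST_HUBER,0,.1,.1).ravel(); print('right edge',v,np.arctan(v[1]/v[0]))
t=[(x,pts[pts[:,0]==x][:,1].min()) for x in range(236,260) if (pts[:,0]==x).any()]
P=np.array([atz('top',q,10)[:2] for q in t]); v=cv2.fitLine(P.astype(np.float32),cv2.DIST_HUBER,0,.1,.1).ravel(); print('far edge',v,-np.arctan(v[0]/v[1]))
E
```

```text
{'top': np.int64(116), 'side': np.int64(193)}Traceback (most recent call last):
  File "<stdin>", line 8, in <module>
  File "h.py", line 34, in fit
    r=minimize(f,g,method='Nelder-Mead',options=dict(initial_simplex=np.array(g)+np.array([[0,0,0],[8,0,0],[0,8,0],[0,0,.2]]),xatol=.05,fatol=1e-4))
    res = _minimize_neldermead(fun, x0, args, callback, bounds=bounds,
                               **options)
    fxc = func(xc)
    fx = function(np.copy(x), *(wrapper_args + args))
  File "h.py", line 31, in f
    H=((hull(n,*p,box)-o+.5)*S-.5); I=np.zeros((w[1],w[0]),np.uint8); cv2.fillConvexPoly(I,np.round(H*16).astype(int),1,shift=4)
        ~~~~^^^^^^^^^^
  File "h.py", line 20, in hull
    P=[proj(n,[x+c*a-s*b,y+s*a+c*b,z]) for a in(x0,x1) for b in(y0,y1) for z in(z0,z1)]
       ~~~~^^^^^^^^^^^^^^^^^^^^^^^^^^^
  File "h.py", line 13, in proj
    m,R,p=cam(n); c=R.T@(np.array(P,float)-p); return [m['fx']*c[0]/c[2]+m['cx'],m['fy']*c[1]/c[2]+m['cy']]
          ~~~^^^
  File "h.py", line 5, in cam
    m=bot.camera_model(n); o=np.array(m['orientation'],float)
ValueError: time passes only in moves, steps and waits
```

```bash
sed -i 's/^def cam(n):/import functools\n@functools.cache\ndef cam(n):/' h.py; cat > b.py <<'E'
from h import *
np.set_printoptions(precision=2,suppress=True)
def bl(I,c,r):
    I=I.astype(int); m=(I[:,:,2]-I[:,:,0]>35)&(I[:,:,2]-I[:,:,1]>20); k=np.zeros(m.shape,bool); k[int(c[1])-r:int(c[1])+r,int(c[0])-r:int(c[0])+r]=1; return m&k
E
python3 - <<'E'
from b import *
im={n:np.ascontiguousarray(cv2.imread(f'pics/{n}0.png')[:,:,::-1]) for n in('top','side')}
m={'top':bl(im['top'],(416,226),14),'side':bl(im['side'],(378,281),15)}
for ns in(['top'],['side'],['top','side']): print('bar',ns,fit({n:m[n] for n in ns},(-6,6,-20,20,136,162),[597,-222,-.05]))
h=cv2.cvtColor(im['top'],cv2.COLOR_RGB2HSV)
k=np.zeros((480,640),np.uint8); k[228:298,200:268]=(h[228:298,200:268,1]<60)
n,l,st,_=cv2.connectedComponentsWithStats(k); i=1+st[1:,4].argmax(); M=l==i
cnt=max(cv2.findContours(M.astype(np.uint8),0,1)[0],key=cv2.contourArea); print(st[i],cv2.minAreaRect(cnt))
pts=cnt.reshape(-1,2)
for nm,t in(('right',[(pts[pts[:,1]==y][:,0].max(),y) for y in range(250,288) if (pts[:,1]==y).any()]),('far',[(x,pts[pts[:,0]==x][:,1].min()) for x in range(238,260) if (pts[:,0]==x).any()])):
    P=np.array([atz('top',q,10)[:2] for q in t]); v=cv2.fitLine(P.astype(np.float32),cv2.DIST_HUBER,0,.1,.1).ravel(); print(nm,v,np.arctan(v[1]/v[0]) if nm=='right' else -np.arctan(v[0]/v[1]))
print(bot.get_obs()['tcp_rot'],bot.get_obs()['tool_pos'])
E
```

```text
bar ['top'] (array([ 597.  , -222.93,   -0.01]), np.float64(0.16501352569882777))
bar ['side'] (array([ 597.48, -221.26,   -0.04]), np.float64(0.10863267670915411))
bar ['top', 'side'] (array([ 597.01, -221.87,   -0.01]), np.float64(0.145727275588786))
[ 200  228   68   70 4661] ((233.5, 262.5), (69.0, 67.0), 90.0)
right [  1.     0.03 500.64 118.99] 0.029689733
far [  0.02  -1.   598.07 162.79] 0.018251734
[ 3.14 -0.    2.76] [195.59 487.23 226.75]
```

```bash
python3 -m jog '[[0,0,-5,0,0,0.134],[0,0,-5,0,0,0.134],[0,0,-5,0,0,0.134],[0,0,-5,0,0,0.134],[0,0,-5,0,0,0.134],[0,0,-5,0,0,0.134],[0,0,-5,0,0,0.134],[0,0,-5,0,0,0.134],[0,0,-5,0,0,0.134],[-20,12,0,0,0,0],[-35,20,0,0,0,0],[-40,23,0,0,0,0]]' 
python3 -m jog '[[-40,23,0,0,0,0],[-40,23,0,0,0,0],[-40,23,0,0,0,0],[-40,23,0,0,0,0],[-40,23,0,0,0,0],[-40,23,0,0,0,0],[-40,23,0,0,0,0],[-40,23,0,0,0,0],[-40,23,0,0,0,0],[-40,23,0,0,0,0],[-30,18,0,0,0,0],[-20,12,0,0,0,0]]' 
python3 -m jog '[[-40,23,0,0,0,0],[-40,23,0,0,0,0],[-35,20,0,0,0,0],[-10,5,0,0,0,0],[0,0,0,0,0,0]]'
```

```text
time: 2.0
tool_pos: [249.0, 390.7, 271.6]
tcp_rot: [3.142, -0.0, 1.556]
contact_force: [1.4, 0.7, 0.1]
grip_width: 91.9
finger_force: 0.0
time: 3.2
tool_pos: [502.2, -65.6, 271.5]
tcp_rot: [3.141, 0.0, 1.552]
contact_force: [-0.3, 0.2, -0.1]
grip_width: 92.2
finger_force: 0.0
time: 3.7
tool_pos: [570.2, -190.5, 270.7]
tcp_rot: [-3.14, -0.001, 1.552]
contact_force: [-1.0, 0.4, 0.1]
grip_width: 91.6
finger_force: 0.0
```

```bash
python3 -m jog '[[-16,14,0,0,0,0],[-15,13.5,20,0,0,0],[0,0,30,0,0,0],[0,0,5,0,0,0],[0,0,0,0,0,0],[0,0,0,0,0,0]]'; python3 - <<'E'
from b import *
S=[]
for n,c in(('top',(416,226)),('side',(378,281))):
    I=bot.capture(n); o=bot.get_obs()
    print(n,'tcp px',proj(n,o['tool_pos']))
    S.append(cv2.resize(I[c[1]-45:c[1]+45,c[0]-60:c[0]+60],(400,300),interpolation=cv2.INTER_CUBIC)[:,:,::-1])
cv2.imwrite('pics/close1.png',np.hstack(S)); print(o['tool_pos'],o['tcp_rot'])
E
```

```text
time: 4.3
tool_pos: [597.5, -219.9, 218.6]
tcp_rot: [3.139, 0.001, 1.555]
contact_force: [-0.6, 0.5, 0.2]
grip_width: 92.1
finger_force: 0.0
top tcp px [np.float64(419.5945705062685), np.float64(220.6373485416258)]
side tcp px [np.float64(380.8944976874134), np.float64(258.3752581864695)]
[ 597.67 -220.39  218.81] [3.14 0.   1.55]
```

View pics/close1.png

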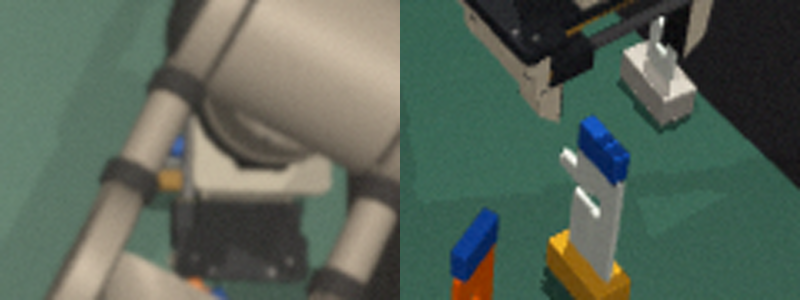

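The crop shows the bar centred between the open fingers (side crop: fingertips at 545,118 and 700,45; bar at 605,150). Descending and gripping.

```bash
python3 -m jog '[[-2,0,30,0,0,0],[0,0,30,0,0,0],[0,0,20,0,0,0],[0,0,6.5,0,0,0],[0,0,0,0,0,0],[0,0,0,0,0,0]]'; python3 -m jog '[[0,0,0,0,0,0],[0,0,0,0,0,0],[0,0,0,0,0,0],[0,0,0,0,0,0],[0,0,0,0,0,0],[0,0,0,0,0,0],[0,0,0,0,0,0],[0,0,0,0,0,0],[0,0,0,0,0,0],[0,0,0,0,0,0]]' 0
```

```text
time: 5.0
tool_pos: [597.9, -223.1, 132.0]
tcp_rot: [3.139, 0.001, 1.554]
contact_force: [-0.2, -0.3, 0.9]
grip_width: 91.7
finger_force: 0.0
time: 6.0
tool_pos: [597.1, -222.7, 130.2]
tcp_rot: [-3.142, -0.0, 1.554]
contact_force: [-0.0, 0.2, 0.5]
grip_width: 16.3
finger_force: 0.0
```

```bash
python3 -m jog '[[0,0,0,0,0,0],[0,0,0,0,0,0],[0,0,0,0,0,0],[0,0,0,0,0,0]]'; python3 -m jog '[[0,0,-2,0,0,0],[0,0,-3,0,0,0],[0,0,-10,0,0,0],[0,0,-20,0,0,0],[0,0,-25,0,0,0],[0,0,-20,0,0,0],[0,0,-10,0,0,0],[0,0,0,0,0,0],[0,0,0,0,0,0],[0,0,0,0,0,0]]'
```

```text
time: 6.4
tool_pos: [597.2, -222.7, 130.2]
tcp_rot: [3.141, -0.0, 1.554]
contact_force: [0.7, 0.5, -0.0]
grip_width: 11.9
finger_force: 30.0
time: 7.4
tool_pos: [596.4, -222.4, 218.7]
tcp_rot: [-3.139, -0.001, 1.554]
contact_force: [-0.6, 0.6, -5.1]
grip_width: 11.8
finger_force: 30.0
```

```bash
python3 -m jog '[[0,0,0,0,0,0.04],[0,0,0,0,0,0.06],[0,0,0,0,0,0.07],[0,0,0,0,0,0.045],[0,0,0,0,0,0.019],[5,-2.3,0,0,0,0],[12,-5.6,0,0,0,0],[20,-9.4,0,0,0,0],[25,-11.7,0,0,0,0],[25,-11.7,0,0,0,0],[25,-11.7,0,0,0,0],[25,-11.7,0,0,0,0]]';python3 -m jog '[[25,-11.7,0,0,0,0],[25,-11.7,0,0,0,0],[25,-11.7,0,0,0,0],[25,-11.7,0,0,0,0],[25,-11.7,0,0,0,0],[20,-9.4,0,0,0,0],[15,-7,0,0,0,0],[8,-4,0,0,0,0],[4,-2,0,0,0,0],[0,0,0,0,0,0],[0,0,0,0,0,0],[0,0,0,0,0,0]]'
python3 - <<'E'
from b import *
o=bot.get_obs(); print(o['tool_pos'],o['tcp_rot'])
S=[]
for n,c in(('top',(245,245)),('side',(275,195))):
    I=bot.capture(n); cv2.imwrite(f'pics/{n}2.png',I[:,:,::-1])
    S.append(cv2.resize(I[c[1]-45:c[1]+45,c[0]-60:c[0]+60],(800,600),interpolation=cv2.INTER_CUBIC)[:,:,::-1])
cv2.imwrite('pics/near.png',S[1]); cv2.imwrite('pics/neart.png',S[0])
E
```

```text
time: 8.6
tool_pos: [568.2, -71.9, 220.3]
tcp_rot: [-3.141, -0.001, 1.321]
contact_force: [0.6, -0.6, -4.6]
grip_width: 12.3
finger_force: 30.0
time: 9.8
tool_pos: [533.5, 111.9, 220.2]
tcp_rot: [3.141, 0.0, 1.319]
contact_force: [0.2, 0.3, -5.1]
grip_width: 12.0
finger_force: 30.0
[533.53 111.9  220.19] [3.14 0.   1.32]
```

View pics/near.png

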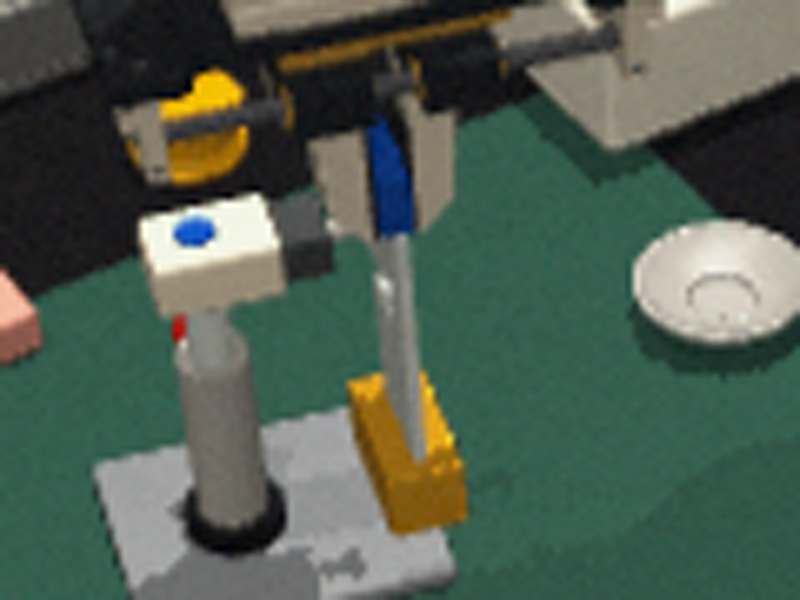

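Side crop: the weight hangs plumb, strap edge-on at (400,330), slab (410,460), pin just hidden behind the left finger (345,225). I'll check camera-versus-robot bias on the slab, then recompute the head.

```bash
python3 - <<'E'
from b import *
I={n+k:np.ascontiguousarray(cv2.imread(f'pics/{n}{k}.png')[:,:,::-1]) for n in('top','side') for k in '02'}
def yel(im,x0,y0,x1,y1):
    h=cv2.cvtColor(im,cv2.COLOR_RGB2HSV); k=(h[:,:,0]>12)&(h[:,:,0]<32)&(h[:,:,1]>120); z=np.zeros(k.shape,bool); z[y0:y1,x0:x1]=k[y0:y1,x0:x1]; return z
ms=yel(I['side2'],262,200,290,235); mt=yel(I['top2'],230,225,300,290); print(ms.sum(),mt.sum(), np.argwhere(mt).mean(0) if mt.any() else '')
print('slab side',fit({'side':ms},(-15,15,-30,30,90,120),[533.5,112,-.25]))
# initial slab for comparison
m0=yel(I['side0'],355,300,395,335); print('slab0',m0.sum(),fit({'side':m0},(-15,15,-30,30,0,30),[597,-222,-.02]))
# head candidates
for zt in(153,158,161):
    a=atz('top',(229.6,236.6),zt); print('top ray z',zt,a)
for z in(149,151,153,155): print(z,proj('side',[563,186.2,z]),proj('side',[563,186.2,z+9]),proj('side',[563,186.2,z-9]))
hm=yel(I['side0'],262,174,280,194); print(np.argwhere(hm)[:,::-1].tolist())
E
```

```text
262 43 [255.4  276.21]
slab side (array([534.68, 113.12,  -0.28]), np.float64(0.2353910972705624))
slab0 342 (array([ 597.02, -222.11,   -0.02]), np.float64(0.2976343533041913))
top ray z 153 [563.01 186.49 153.  ]
top ray z 158 [562.56 185.55 158.  ]
top ray z 161 [562.29 184.99 161.  ]
149 [np.float64(269.9146226017974), np.float64(184.151137786464)] [np.float64(269.6549920266666), np.float64(181.44104983815814)] [np.float64(270.17169426909743), np.float64(186.83451522400026)]
151 [np.float64(269.85714939863504), np.float64(183.5512183233486)] [np.float64(269.5969449896058), np.float64(180.83514055534712)] [np.float64(270.11478643260244), np.float64(186.2404971975352)]
153 [np.float64(269.79954941448153), np.float64(182.94997548899264)] [np.float64(269.5387692670191), np.float64(180.2278880212933)] [np.float64(270.05775368225295), np.float64(185.64517528946266)]
155 [np.float64(269.74182222937145), np.float64(182.34740489969465)] [np.float64(269.48046443050384), np.float64(179.61928776422292)] [np.float64(270.00059560631445), np.float64(185.04854520199592)]
[[269, 180], [270, 180], [269, 181], [270, 181], [271, 181], [270, 182], [271, 182], [270, 183], [271, 183], [270, 184], [271, 184], [270, 185], [271, 185], [270, 186], [271, 186]]
```

View pics/neart.png

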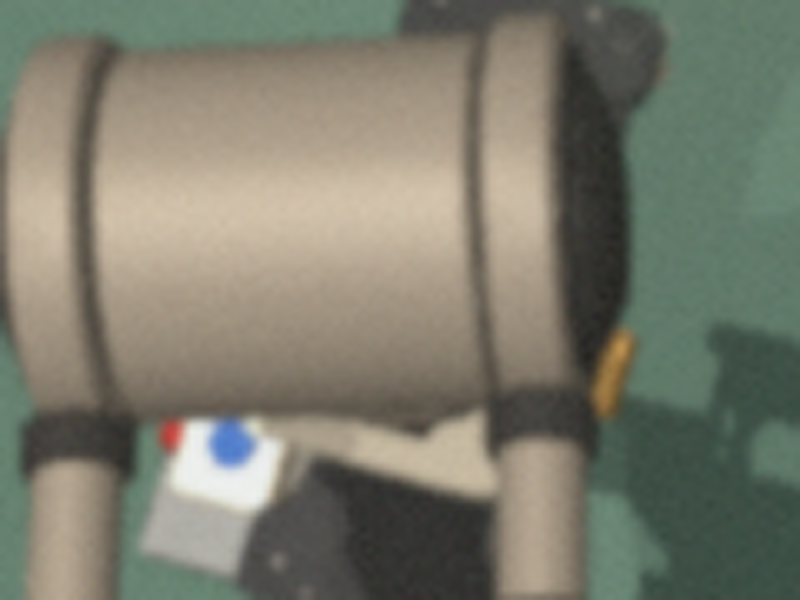

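Top view is blocked by the arm (only dial at (230,440) visible). Bias is about 1 mm and the strap plane is already at stand x ≈ +8, so I'll move the lip over the pin, still about 15 mm high.

```bash
python3 -m jog '[[3,0,1,0,0,0],[6,0,2,0,0,0],[8,0,2,0,0,0],[8,0,2,0,0,0],[8,0,2,0,0,0],[7,0,2,0,0,0],[4,0,1,0,0,0],[2,0,0,0,0,0],[0,0,0,0,0,0],[0,0,0,0,0,0],[0,0,0,0,0,0]]'
python3 - <<'E'
from b import *
o=bot.get_obs(); t=o['tool_pos'];print(t,o['tcp_rot'],o['contact_force'])
d=t[:2]-[553.3,188.7]; print('stand x,y',d@[.969,-.248]+8,d@[.248,.969])
n='side';I=bot.capture(n); c=(270,188); cv2.imwrite('pics/side3.png',I[:,:,::-1])
cv2.imwrite('pics/near3.png',cv2.resize(I[c[1]-30:c[1]+30,c[0]-40:c[0]+40],(800,600),interpolation=cv2.INTER_CUBIC)[:,:,::-1])
E
```

```text
time: 11.0
tool_pos: [544.8, 156.9, 208.4]
tcp_rot: [3.141, -0.0, 1.319]
contact_force: [0.5, -0.4, -3.9]
grip_width: 11.7
finger_force: 30.0
[544.83 156.9  208.35] [ 3.14 -0.    1.32] [ 0.5  -0.35 -3.92]
stand x,y 7.677286559560217 -32.916105475427
```

View pics/near3.png

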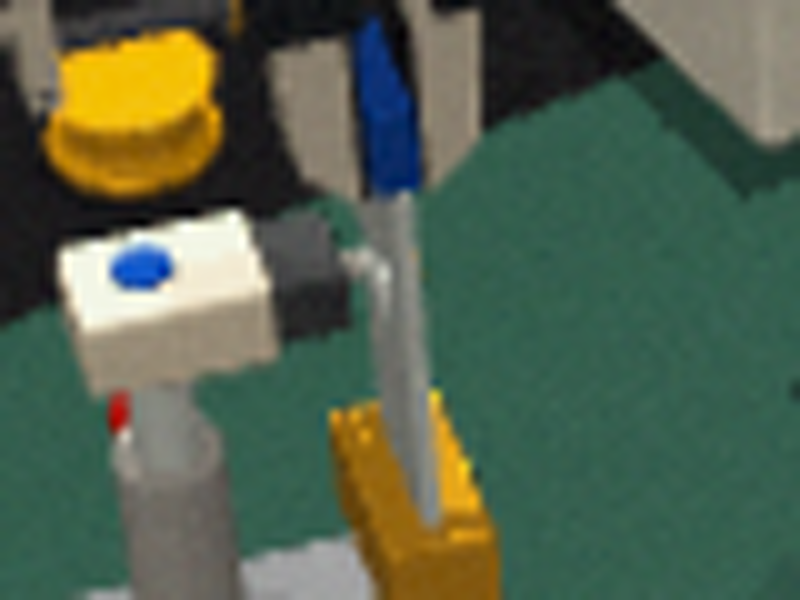

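```bash
python3 - <<'E'
from b import *
o=bot.get_obs(); t=o['tool_pos']; ex,ey=np.array([.969,-.248,0]),np.array([.248,.969,0])
c=lambda P:(np.array(proj('side',P))-[230,158])*10+5
seat=t-[0,0,30.2]
for nm,x,y,z in(('strap near out',2.5,-22,0),('strap near in',-2.5,-22,0),('strap mouth out',2.5,22,5),('lip tip out',2.5,40,3),('lip tip in',-2.5,40,3),('lip tip in low',-2.5,40,-4),('bar near low',6,-20,36),('bar near low in',-6,-20,36),('slab near top out',15,-30,-70),('slab near top in',-15,-30,-70)):
    print(nm,c(seat+x*ex+y*ey+[0,0,z]))
s0=np.array([553.3,188.7,0])-8*ex
for x in(0,8,16,20): print('pin',x,c(s0+x*ex+[0,0,152]))
print('carr corner near top x0 y-17',c(s0-17*ey+[0,0,165]),'bottom',c(s0-17*ey+[0,0,139]))
E
```

```text
strap near out [423.8  317.63]
strap near in [404.18 322.05]
strap mouth out [375.44 194.56]
lip tip out [357.48 158.17]
lip tip in [338.38 162.32]
lip tip in low [340.67 183.97]
bar near low [424.96 195.37]
bar near low in [376.9  205.92]
slab near top out [498.88 535.69]
slab near top in [385.4  562.44]
pin 0 [335.4  272.55]
pin 8 [365.59 265.84]
pin 16 [395.7  259.15]
pin 20 [410.72 255.81]
carr corner near top x0 y-17 [348.37 273.89] bottom [356.68 352.16]
```

```bash
python3 -m jog '[[0,0,2,0,0,0],[0,0,2,0,0,0],[0,0,2,0,0,0],[0,0,2,0,0,0],[0,0,1.5,0,0,0],[0,0,1,0,0,0],[0,0,0.5,0,0,0],[0,0,0,0,0,0],[0,0,0,0,0,0],[0,0,0,0,0,0]]'; for i in 1 2 3; do python3 -c "
from plant import bot
o=bot.get_obs();print(o['tool_pos'],o['contact_force'])"; done; python3 -m jog '[[0,0,0.5,0,0,0],[0,0,0,0,0,0],[0,0,0,0,0,0]]'
```

```text
time: 12.05
tool_pos: [544.8, 157.2, 197.3]
tcp_rot: [3.141, -0.0, 1.32]
contact_force: [0.0, 0.7, -4.7]
grip_width: 11.8
finger_force: 30.0
[544.84871594 157.19395353 197.31933721] [ 0.01141816  0.72907231 -4.73637703]
[544.84871594 157.19395353 197.31933721] [ 0.01141816  0.72907231 -4.73637703]
[544.84871594 157.19395353 197.31933721] [ 0.01141816  0.72907231 -4.73637703]
time: 12.35
tool_pos: [544.8, 157.2, 196.7]
tcp_rot: [3.142, -0.0, 1.32]
contact_force: [0.2, -0.5, -4.3]
grip_width: 11.9
finger_force: 30.0
```

```bash
cat > ok.py <<'E'
import sys
from plant import bot
o=bot.get_obs(); f=o['contact_force']; print(o['time'],o['tool_pos'].round(2),f.round(1)); sys.exit(f[2]>float(sys.argv[1]))
E
python3 -m jog '[[0,0,0.4,0,0,0],[0,0,0,0,0,0],[0,0,0,0,0,0]]' >/dev/null && python3 ok.py -2.9 && python3 -m jog '[[0,0,0.4,0,0,0],[0,0,0,0,0,0],[0,0,0,0,0,0]]' >/dev/null && python3 ok.py -2.9 && python3 -m jog '[[0,0,0.4,0,0,0],[0,0,0,0,0,0],[0,0,0,0,0,0]]' >/dev/null && python3 ok.py -2.9 && python3 -m jog '[[0,0,0.4,0,0,0],[0,0,0,0,0,0],[0,0,0,0,0,0]]' >/dev/null && python3 ok.py -2.9 && python3 -m jog '[[0,0,0.4,0,0,0],[0,0,0,0,0,0],[0,0,0,0,0,0]]' >/dev/null && python3 ok.py -2.9 && python3 -m jog '[[0,0,0.4,0,0,0],[0,0,0,0,0,0],[0,0,0,0,0,0]]' >/dev/null && python3 ok.py -2.9 && python3 -m jog '[[0,0,0.4,0,0,0],[0,0,0,0,0,0],[0,0,0,0,0,0]]' >/dev/null && python3 ok.py -2.9 && python3 -m jog '[[0,0,0.4,0,0,0],[0,0,0,0,0,0],[0,0,0,0,0,0]]' >/dev/null && python3 ok.py -2.9
```

```text
12.65 [544.79 157.18 196.31] [ 0.2  0.  -4.8]False
```

```bash
sed -i 's/sys.exit(/sys.exit(int(/; s/\]))$/])))/' ok.py; tail -1 ok.py
python3 -m jog '[[0,0,0.4,0,0,0],[0,0,0,0,0,0],[0,0,0,0,0,0]]' >/dev/null && python3 ok.py -2.9 && python3 -m jog '[[0,0,0.4,0,0,0],[0,0,0,0,0,0],[0,0,0,0,0,0]]' >/dev/null && python3 ok.py -2.9 && python3 -m jog '[[0,0,0.4,0,0,0],[0,0,0,0,0,0],[0,0,0,0,0,0]]' >/dev/null && python3 ok.py -2.9 && python3 -m jog '[[0,0,0.4,0,0,0],[0,0,0,0,0,0],[0,0,0,0,0,0]]' >/dev/null && python3 ok.py -2.9 && python3 -m jog '[[0,0,0.4,0,0,0],[0,0,0,0,0,0],[0,0,0,0,0,0]]' >/dev/null && python3 ok.py -2.9 && python3 -m jog '[[0,0,0.4,0,0,0],[0,0,0,0,0,0],[0,0,0,0,0,0]]' >/dev/null && python3 ok.py -2.9 && python3 -m jog '[[0,0,0.4,0,0,0],[0,0,0,0,0,0],[0,0,0,0,0,0]]' >/dev/null && python3 ok.py -2.9 && python3 -m jog '[[0,0,0.4,0,0,0],[0,0,0,0,0,0],[0,0,0,0,0,0]]' >/dev/null && python3 ok.py -2.9
```

```text
o=bot.get_obs(); f=o['contact_force']; print(o['time'],o['tool_pos'].round(2),f.round(1)); sys.exit(int(f[2]>float(sys.argv[1])))
12.95 [544.78 157.17 195.91] [-0.1  0.7 -4.8]
13.25 [544.79 157.18 195.5 ] [-0.2 -0.  -4.9]
13.55 [544.79 157.17 195.11] [-0.7  0.  -4.5]
13.85 [544.8  157.19 194.71] [-0.8  0.7 -5.2]
14.15 [544.79 157.21 194.32] [ 0.1 -0.5 -4.2]
14.45 [544.76 157.19 193.9 ] [ 0.7  0.2 -5.3]
14.75 [544.79 157.19 193.51] [-0.2  0.1 -4.8]
15.05 [544.8  157.19 193.11] [-0.4 -0.5 -5.2]
```

```bash

python3 -m jog '[[0,0,0.4,0,0,0],[0,0,0,0,0,0],[0,0,0,0,0,0]]' >/dev/null && python3 ok.py -2.9 && python3 -m jog '[[0,0,0.4,0,0,0],[0,0,0,0,0,0],[0,0,0,0,0,0]]' >/dev/null && python3 ok.py -2.9 && python3 -m jog '[[0,0,0.4,0,0,0],[0,0,0,0,0,0],[0,0,0,0,0,0]]' >/dev/null && python3 ok.py -2.9 && python3 -m jog '[[0,0,0.4,0,0,0],[0,0,0,0,0,0],[0,0,0,0,0,0]]' >/dev/null && python3 ok.py -2.9 && python3 -m jog '[[0,0,0.4,0,0,0],[0,0,0,0,0,0],[0,0,0,0,0,0]]' >/dev/null && python3 ok.py -2.9 && python3 -m jog '[[0,0,0.4,0,0,0],[0,0,0,0,0,0],[0,0,0,0,0,0]]' >/dev/null && python3 ok.py -2.9 && python3 -m jog '[[0,0,0.4,0,0,0],[0,0,0,0,0,0],[0,0,0,0,0,0]]' >/dev/null && python3 ok.py -2.9 && python3 -m jog '[[0,0,0.4,0,0,0],[0,0,0,0,0,0],[0,0,0,0,0,0]]' >/dev/null && python3 ok.py -2.9 && python3 -m jog '[[0,0,0.4,0,0,0],[0,0,0,0,0,0],[0,0,0,0,0,0]]' >/dev/null && python3 ok.py -2.9 && python3 -m jog '[[0,0,0.4,0,0,0],[0,0,0,0,0,0],[0,0,0,0,0,0]]' >/dev/null && python3 ok.py -2.9 && python3 -m jog '[[0,0,0.4,0,0,0],[0,0,0,0,0,0],[0,0,0,0,0,0]]' >/dev/null && python3 ok.py -2.9
```

```text
15.35 [544.79 157.19 192.7 ] [ 0.6 -0.2 -5.2]
15.65 [544.77 157.18 192.31] [-0.6  1.  -4.4]
15.95 [544.81 157.17 191.93] [ 0.7  1.  -4.9]
16.25 [544.79 157.18 191.51] [ 0.2  0.4 -4.2]
16.55 [544.79 157.19 191.1 ] [-0.2 -0.8 -4.8]
16.85 [544.81 157.19 190.7 ] [-0.1 -1.4 -5.5]
17.15 [544.79 157.2  190.32] [-0.2 -0.1 -4.6]
17.45 [544.79 157.18 189.91] [-0.4 -0.5 -4.1]
17.75 [544.83 157.18 189.59] [-0.2 -0.9 -4.7]
18.05 [544.87 157.18 189.3 ] [-0.1  0.6 -2.1]
```

Contact felt at TCP z ≈ 189.6, so the pin axis is ≈ 151.4. That agrees with vision, and the stiffness matches the spring. I'll lift 1.8 to centre the pin in the slot, then slide.

```bash

python3 -m jog '[[0,0,-1,0,0,0],[0,0,-0.9,0,0,0],[0,0,0,0,0,0],[0,0,0,0,0,0]]' >/dev/null && python3 ok.py -3 && python3 -m jog '[[1,0,0,0,0,0],[2,0,0,0,0,0],[2,0,0,0,0,0],[2,0,0,0,0,0],[1,0,0,0,0,0],[0,0,0,0,0,0]]' >/dev/null && python3 ok.py -3 && python3 -m jog '[[1,0,0,0,0,0],[2,0,0,0,0,0],[2,0,0,0,0,0],[2,0,0,0,0,0],[1,0,0,0,0,0],[0,0,0,0,0,0]]' >/dev/null && python3 ok.py -3 && python3 -m jog '[[1,0,0,0,0,0],[2,0,0,0,0,0],[2,0,0,0,0,0],[2,0,0,0,0,0],[1,0,0,0,0,0],[0,0,0,0,0,0]]' >/dev/null && python3 ok.py -3 && python3 -m jog '[[1,0,0,0,0,0],[2,0,0,0,0,0],[1,0,0,0,0,0],[0,0,0,0,0,0]]' >/dev/null && python3 ok.py -3
```

```text
18.45 [544.75 157.19 190.93] [ 0.4 -0.3 -4.3]
19.05 [546.82 165.13 191.  ] [ 0.5  0.3 -4.4]
19.65 [548.78 172.86 191.01] [-0.4 -0.1 -5.1]
20.25 [550.78 180.6  191.  ] [ 0.5  0.3 -4.3]
20.65 [551.81 184.47 191.04] [-0.3  0.6 -5.4]
```

```bash
cat > okl.py <<'E'
import sys
from plant import bot
o=bot.get_obs(); f=o['contact_force']; l=f[0]*.248+f[1]*.969; print(o['time'],o['tool_pos'].round(2),f.round(1),round(l,1)); sys.exit(int(l<-1.8 or f[2]>-3))
E
python3 -m jog '[[0.7,0,0,0,0,0],[0.7,0,0,0,0,0],[0.6,0,0,0,0,0],[0,0,0,0,0,0],[0,0,0,0,0,0]]' >/dev/null && python3 okl.py && python3 -m jog '[[0.5,0,0,0,0,0],[0,0,0,0,0,0],[0,0,0,0,0,0]]' >/dev/null && python3 okl.py && python3 -m jog '[[0.5,0,0,0,0,0],[0,0,0,0,0,0],[0,0,0,0,0,0]]' >/dev/null && python3 okl.py && python3 -m jog '[[0.4,0,0,0,0,0],[0,0,0,0,0,0],[0,0,0,0,0,0]]' >/dev/null && python3 okl.py && python3 -m jog '[[0.4,0,0,0,0,0],[0,0,0,0,0,0],[0,0,0,0,0,0]]' >/dev/null && python3 okl.py && python3 -m jog '[[0.4,0,0,0,0,0],[0,0,0,0,0,0],[0,0,0,0,0,0]]' >/dev/null && python3 okl.py && python3 -m jog '[[0.4,0,0,0,0,0],[0,0,0,0,0,0],[0,0,0,0,0,0]]' >/dev/null && python3 okl.py && python3 -m jog '[[0.4,0,0,0,0,0],[0,0,0,0,0,0],[0,0,0,0,0,0]]' >/dev/null && python3 okl.py && python3 -m jog '[[0.4,0,0,0,0,0],[0,0,0,0,0,0],[0,0,0,0,0,0]]' >/dev/null && python3 okl.py && python3 -m jog '[[0.4,0,0,0,0,0],[0,0,0,0,0,0],[0,0,0,0,0,0]]' >/dev/null && python3 okl.py && python3 -m jog '[[0.4,0,0,0,0,0],[0,0,0,0,0,0],[0,0,0,0,0,0]]' >/dev/null && python3 okl.py && python3 -m jog '[[0.4,0,0,0,0,0],[0,0,0,0,0,0],[0,0,0,0,0,0]]' >/dev/null && python3 okl.py
```

```text
21.15 [552.23 186.25 191.02] [-1.2  0.  -5. ] -0.3
21.45 [552.39 186.75 191.02] [-1.2  0.1 -5. ] -0.2
21.75 [552.52 187.24 191.02] [ 0.4 -0.7 -4.7] -0.6
22.05 [552.62 187.61 191.03] [ 0.4 -0.7 -4.3] -0.6
22.35 [552.7  188.01 191.05] [-1.1 -0.3 -5. ] -0.5
22.65 [552.8  188.39 191.03] [ 0.6 -0.1 -4.8] 0.0
22.95 [552.9  188.78 191.03] [-0.3 -0.1 -4.8] -0.2
23.25 [553.   189.17 191.02] [ 0.2 -0.5 -5.1] -0.5
23.55 [553.11 189.53 191.05] [ 0.4 -0.6 -3.8] -0.5
23.85 [553.18 189.92 191.03] [-0.2  0.5 -6.2] 0.5
24.15 [553.3  190.34 191.03] [-0.4 -0.7 -5.1] -0.8
24.45 [553.4  190.69 191.04] [ 0.1  1.3 -4.1] 1.2
```

```bash

python3 -m jog '[[0.4,0,0,0,0,0],[0,0,0,0,0,0],[0,0,0,0,0,0]]' >/dev/null && python3 okl.py && python3 -m jog '[[0.3,0,0,0,0,0],[0,0,0,0,0,0],[0,0,0,0,0,0]]' >/dev/null && python3 okl.py && python3 -m jog '[[0.3,0,0,0,0,0],[0,0,0,0,0,0],[0,0,0,0,0,0]]' >/dev/null && python3 okl.py && python3 -m jog '[[0.3,0,0,0,0,0],[0,0,0,0,0,0],[0,0,0,0,0,0]]' >/dev/null && python3 okl.py && python3 -m jog '[[0.3,0,0,0,0,0],[0,0,0,0,0,0],[0,0,0,0,0,0]]' >/dev/null && python3 okl.py && python3 -m jog '[[0.3,0,0,0,0,0],[0,0,0,0,0,0],[0,0,0,0,0,0]]' >/dev/null && python3 okl.py && python3 -m jog '[[0.3,0,0,0,0,0],[0,0,0,0,0,0],[0,0,0,0,0,0]]' >/dev/null && python3 okl.py && python3 -m jog '[[0.3,0,0,0,0,0],[0,0,0,0,0,0],[0,0,0,0,0,0]]' >/dev/null && python3 okl.py && python3 -m jog '[[0.3,0,0,0,0,0],[0,0,0,0,0,0],[0,0,0,0,0,0]]' >/dev/null && python3 okl.py
```

```text
24.75 [553.48 191.08 191.04] [-0.4  0.2 -4.6] 0.1
25.05 [553.53 191.33 191.03] [-0.3 -0.8 -4. ] -0.9
25.35 [553.59 191.51 191.01] [-0.3 -1.8 -4. ] -1.8
25.65 [553.64 191.66 190.98] [-1.7 -5.  -3.9] -5.2
```

```bash

python3 -m jog '[[-0.8,0,0,0,0,0],[-1,0,0,0,0,0],[-0.7,0,0,0,0,0],[0,0,0,0,0,0],[0,0,0,0,0,0]]' >/dev/null && python3 okl.py && python3 -m jog '[[0,0,1,0,0,0],[0,0,1,0,0,0],[0,0,0,0,0,0],[0,0,0,0,0,0]]' >/dev/null && python3 okl.py && python3 -m jog '[[0,0,0.5,0,0,0],[0,0,0.5,0,0,0],[0,0,0,0,0,0],[0,0,0,0,0,0]]' >/dev/null && python3 okl.py && python3 -m jog '[[0,0,0.5,0,0,0],[0,0,0.5,0,0,0],[0,0,0,0,0,0],[0,0,0,0,0,0]]' >/dev/null && python3 okl.py
```

```text
26.15 [553.16 189.7  191.08] [ 0.4  0.5 -3.7] 0.6
26.55 [553.06 189.58 188.96] [-0.   0.6 -5. ] 0.6
26.95 [553.09 189.55 188.03] [ 0.2  0.5 -4.3] 0.5
27.35 [553.12 189.52 187.02] [ 0.7 -0.2 -5. ] -0.0
```

```bash

python3 -m jog '[[0,0,0.7,0,0,0],[0,0,0.7,0,0,0],[0,0,0.6,0,0,0],[0,0,0,0,0,0],[0,0,0,0,0,0]]' >/dev/null && python3 okl.py && python3 -m jog '[[0,0,0.7,0,0,0],[0,0,0.6,0,0,0],[0,0,0,0,0,0],[0,0,0,0,0,0]]' >/dev/null && python3 okl.py && python3 -m jog '[[0,0,0.5,0,0,0],[0,0,0,0,0,0],[0,0,0,0,0,0]]' >/dev/null && python3 okl.py && python3 -m jog '[[0,0,0.5,0,0,0],[0,0,0,0,0,0],[0,0,0,0,0,0]]' >/dev/null && python3 okl.py && python3 -m jog '[[0,0,0.4,0,0,0],[0,0,0,0,0,0],[0,0,0,0,0,0]]' >/dev/null && python3 okl.py && python3 -m jog '[[0,0,0.3,0,0,0],[0,0,0,0,0,0],[0,0,0,0,0,0]]' >/dev/null && python3 okl.py && python3 -m jog '[[0,0,0.3,0,0,0],[0,0,0,0,0,0],[0,0,0,0,0,0]]' >/dev/null && python3 okl.py && python3 -m jog '[[0,0,0.3,0,0,0],[0,0,0,0,0,0],[0,0,0,0,0,0]]' >/dev/null && python3 okl.py && python3 -m jog '[[0,0,0.3,0,0,0],[0,0,0,0,0,0],[0,0,0,0,0,0]]' >/dev/null && python3 okl.py
```

```text
27.85 [553.1  189.54 185.02] [ 0.6 -0.3 -4.8] -0.1
28.25 [553.09 189.53 183.7 ] [ 0.1 -0.6 -4.6] -0.5
28.55 [553.12 189.54 183.21] [-0.1 -0.2 -5.2] -0.2
28.85 [553.11 189.53 182.74] [ 0.   0.2 -4.1] 0.2
29.15 [553.09 189.55 182.31] [-0.   0.2 -5.1] 0.1
29.45 [553.12 189.55 182.02] [-0.6 -0.2 -4.1] -0.3
29.75 [553.09 189.55 181.74] [-0.3  0.1 -3.6] 0.0
30.05 [553.12 189.55 181.54] [-0.1 -0.8 -3.9] -0.8
30.35 [553.14 189.56 181.29] [-0.4 -0.2 -3.3] -0.3
```

```bash

python3 -m jog '[[0,0,0.25,0,0,0],[0,0,0,0,0,0],[0,0,0,0,0,0]]' >/dev/null && python3 ok.py -1 && python3 -m jog '[[0,0,0.2,0,0,0],[0,0,0,0,0,0],[0,0,0,0,0,0]]' >/dev/null && python3 ok.py -1 && python3 -m jog '[[0,0,0.2,0,0,0],[0,0,0,0,0,0],[0,0,0,0,0,0]]' >/dev/null && python3 ok.py -1 && python3 -m jog '[[0,0,0.2,0,0,0],[0,0,0,0,0,0],[0,0,0,0,0,0]]' >/dev/null && python3 ok.py -1; for i in 1; do python3 -m jog '[[0,0,0,0,0,0]]' >/dev/null;python3 ok.py -1; done
```

```text
30.65 [553.17 189.56 181.06] [ 0.2 -0.3 -0.9]
30.75 [553.14 189.54 180.99] [-0.7  0.2 -2.4]
```

```bash

python3 -m jog '[[0,0,0.2,0,0,0],[0,0,0,0,0,0],[0,0,0,0,0,0]]' >/dev/null; python3 ok.py -1; python3 -m jog '[[0,0,0,0,0,0]]' >/dev/null;python3 ok.py -1;python3 -m jog '[[0,0,0,0,0,0]]' >/dev/null;python3 ok.py -1; python3 - <<'E'
from b import *
I=bot.capture('side'); c=(272,190)
cv2.imwrite('pics/near4.png',cv2.resize(I[c[1]-30:c[1]+30,c[0]-40:c[0]+40],(800,600),interpolation=cv2.INTER_CUBIC)[:,:,::-1])
E
```

```text
31.05 [553.18 189.53 180.85] [-0.1 -0.5 -0.8]
31.15 [553.17 189.57 180.81] [-0.6 -1.5 -0.5]
31.25 [553.18 189.55 180.8 ] [-1.   0.7 -0.4]
```

View pics/near4.png

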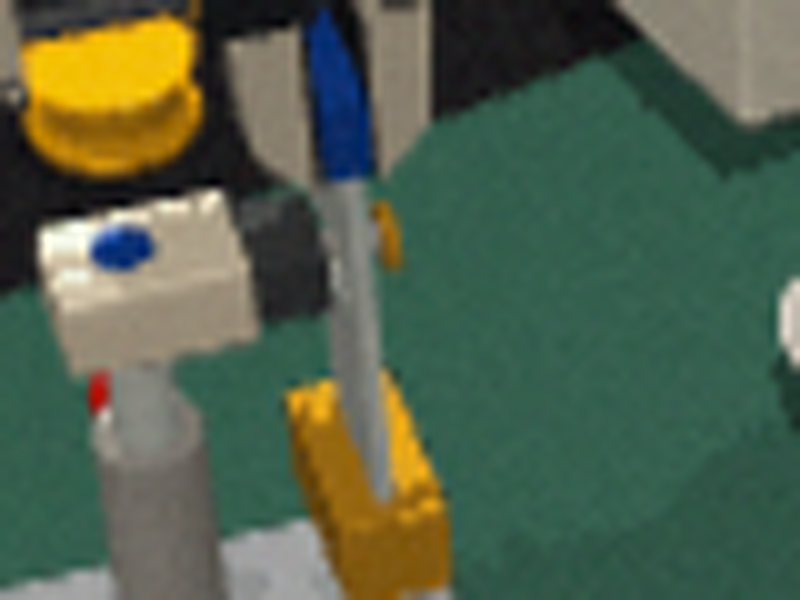

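Picture: the strap (355,250) sits between the carriage (290,255) and the brass head (385,235), and almost the full weight is on the pin. Releasing.

```bash

python3 -m jog '[[0,0,0,0,0,0],[0,0,0,0,0,0],[0,0,0,0,0,0],[0,0,0,0,0,0],[0,0,0,0,0,0],[0,0,0,0,0,0],[0,0,0,0,0,0],[0,0,0,0,0,0],[0,0,0,0,0,0],[0,0,0,0,0,0]]' 50; python3 -m jog '[[0,0,-1,0,0,0],[0,0,-3,0,0,0],[0,0,-8,0,0,0],[0,0,-15,0,0,0],[0,0,-20,0,0,0],[0,0,-20,0,0,0],[0,0,-20,0,0,0],[0,0,-10,0,0,0],[0,0,-5,0,0,0],[0,0,0,0,0,0],[0,0,0,0,0,0],[0,0,0,0,0,0]]'; python3 - <<'E'
from b import *
I=bot.capture('side'); c=(272,190)
cv2.imwrite('pics/near5.png',cv2.resize(I[c[1]-36:c[1]+36,c[0]-48:c[0]+48],(800,600),interpolation=cv2.INTER_CUBIC)[:,:,::-1])
E
```

```text
time: 32.3
tool_pos: [553.1, 189.5, 180.7]
tcp_rot: [3.142, -0.0, 1.32]
contact_force: [-0.3, -0.5, -0.2]
grip_width: 46.3
finger_force: 0.0
time: 33.5
tool_pos: [552.8, 189.5, 281.6]
tcp_rot: [-3.14, 0.001, 1.32]
contact_force: [-0.3, 0.5, -0.2]
grip_width: 45.9
finger_force: 0.0
```

View pics/near5.png

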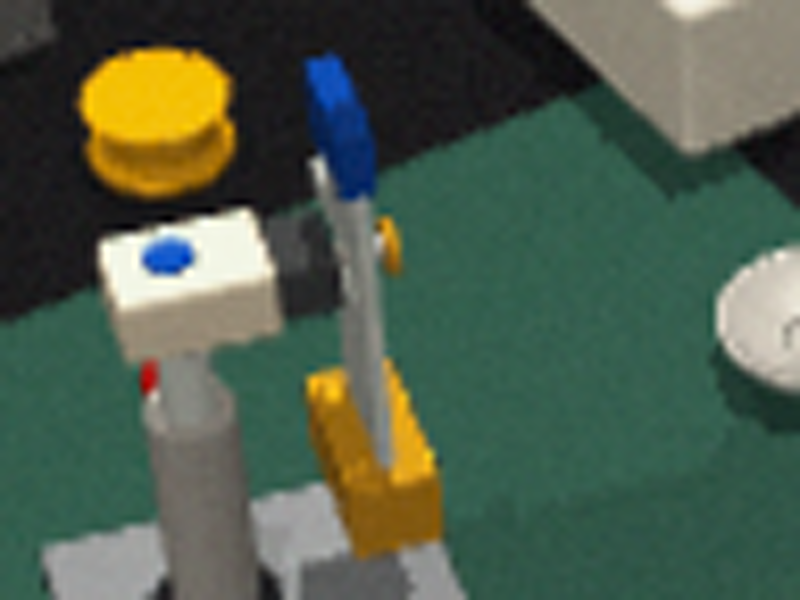

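It hangs free, with the strap behind the head at (385,245). I'll let it settle and check that it is still before handing in.

```bash
cat > cap.py <<'E'
from b import *
import sys
I=bot.capture('side'); np.save(f'pics/s{sys.argv[1]}.npy',I[150:235,230:315])
m=bl(I,(279,167),14); ys,xs=np.nonzero(m); h=cv2.cvtColor(I,cv2.COLOR_RGB2HSV)[190:232,255:290]; k=(h[:,:,0]>12)&(h[:,:,0]<32)&(h[:,:,1]>120); q=np.argwhere(k).mean(0)
print(xs.mean().round(2),ys.mean().round(2),q,k.sum())
E
python3 -m jog '[[0,0,-5,0,0,0],[0,0,-5,0,0,0],[0,0,0,0,0,0],[0,0,0,0,0,0],[0,0,0,0,0,0]]' >/dev/null; python3 cap.py 1; python3 cap.py 2; python3 cap.py 3; python3 -m jog '[[0,0,0,0,0,0],[0,0,0,0,0,0],[0,0,0,0,0,0],[0,0,0,0,0,0],[0,0,0,0,0,0],[0,0,0,0,0,0],[0,0,0,0,0,0],[0,0,0,0,0,0],[0,0,0,0,0,0],[0,0,0,0,0,0],[0,0,0,0,0,0],[0,0,0,0,0,0]]' >/dev/null;python3 -m jog '[[0,0,0,0,0,0],[0,0,0,0,0,0],[0,0,0,0,0,0],[0,0,0,0,0,0],[0,0,0,0,0,0],[0,0,0,0,0,0],[0,0,0,0,0,0],[0,0,0,0,0,0],[0,0,0,0,0,0],[0,0,0,0,0,0],[0,0,0,0,0,0],[0,0,0,0,0,0]]' >/dev/null; python3 cap.py 4; python3 cap.py 5; python3 cap.py 6; python3 cap.py 7
```

```text
266.26 170.96 [19.45 13.59] 234
266.27 170.86 [19.54 13.63] 234
266.27 170.86 [19.5  13.63] 234
266.27 170.86 [19.5  13.61] 233
266.27 170.86 [19.55 13.66] 233
266.27 170.86 [19.55 13.66] 233
266.27 170.86 [19.58 13.62] 233
```

Still and plumb; handing in.

```bash
python3 -c "
from plant import bot
print(bot.close_job())"
```

```text
the job is handed in; nothing more can be done
None
```

The brass check weight hangs on the grey stand's load pin, in its seat behind the brass head, plumb and still; it is released, the job was handed in at about 37 s, and the highest force I read against the pin was about 5 N.

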